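# Push a piston home into a V-stop on the garage bench

## Task

With the fingertips, push the piston along the bench top until it sits fully home in the V of the small blue stop, touching both of its faces, and leave it standing there. Push gently and only from outside: do not ram it into the stop, lift it, tip it over or take it between the fingers. Leave the bearing, the relay and the spark plug where they are.

Things in the scene. Friction and masses are not known exactly. Their poses are not given: they have to be found in the camera images.
- piston: Used silver-grey engine piston standing upright on its skirt with the dark crown on top: a cylinder 54 mm in diameter and 50 mm high (small details reach 58 mm), about 0.2 kg, loose. It slides on the bench with ordinary friction. Origin: centre of its underside; z is its axis, up; its turn about z does not matter. It starts nearer to the robot than the stop.
- v_stop: Blue V-stop, fixed to the bench: two upright plates 36 mm high, 10 mm thick, meeting at 90 degrees, inner faces 36 mm long from the apex, a low foot behind. Origin: point on the bench where the piston's axis stands when it touches both faces. Local +x points from there to the apex (38 mm), roughly away from the robot; the mouth opens to -x; plate ends 13 mm along +x, up to 33 mm to either side.
- bearing: Steel ball bearing, flat ring 36 mm in diameter, 11 mm high, loose, a bystander to the right of the piston. Origin: centre of its underside.
- relay: Small black relay 29 x 28 x 36 mm with blade terminals up, loose, a bystander to the right of the piston. Origin: centre of its underside.
- spark_plug: Spark plug lying on its side, 83 x 23 x 20 mm, long axis along its x, loose, a bystander to the right of the piston. Origin: under its centre.
- red_bottle (a point): Fixed orange-red bottle, an obstacle right of the stop: foot of its axis on the bench. Up to 52 mm wide, 80 mm high.
- grey_can (a point): Fixed grey can with a red cap, an obstacle right of and nearer than the piston: foot of its axis on the bench. Up to 68 mm wide, 94 mm high.
- clear_box_top (a point): Top centre of the big clear plastic box of wires (about 330 x 280 mm, its top 280 mm above the bench), which stands on the grey case right of the robot's middle: pass over it on the way.
- charger_corner (a point): Near left corner, on the bench, of the fixed battery charger, a grey box 200 mm high, which extends from here to the right and away. The left edge of the bench top runs about 45 to 75 mm left of the stop's origin: beyond it things fall.

How it is judged:
By the outcome, as a careful person would: the job done as asked, in the order asked, and still so for the second after the job is handed in, with the robot touching nothing.
It also fails if it takes over 56 s, if anything falls off the work surface, if the arm or the gripper's body presses on something with over 40 N, if the wrist force passes 120 N, or if a joint passes its speed limit or range.

## Robot

A 6-joint arm with a two-finger parallel gripper is mounted at the origin on a cart in front of the work surface, level with it; the furniture and walls round the work are solid. World frame = base frame: x ahead of the robot, y to its left, z up, the work surface at z = 0. Lengths are in m, angles in rad, forces in N, time in s.
With the tool pointing down it reaches from about 0.325 to 0.9 m from the base axis. Payload 3.5 kg.
Tool frame: the origin (TCP) lies between the finger pads, 19 mm behind the fingertips; this is the grasp point; z points along the fingers, y is the line along which they close (so a half turn about z gives the same grasp; the last joint's range is limited). The gripper opens to 85 mm and grips with 20 to 120 N. Pads are 22 mm wide; open, the fingers measure 114 mm over their backs; the gripper's body (76 mm by 85 mm) begins 54 mm behind the grasp point. The pads swing forward as they close: fully open they stand 13 mm farther back than shut.
Start: joints at [1.157, 0.276, -0.026, 1.268, 0, 1.467], TCP at [0.191, 0.595, 0.25] pointing down, gripper open.
Joint ranges: [-3.12, 3.12], [-0.85, 1.88], [-1.08, 1.24], [-1.95, 2.15], [-1.57, 1.53], [-3.14, 3.14]. Speed limits (rad/s): [2.57, 2.57, 3.14, 3.14, 3.14, 3.14].

## Interface

Orientations are given as [roll, pitch, yaw] about the fixed x, y, z axes, in that order (R = Rz(yaw) Ry(pitch) Rx(roll)).
In Python, from bench import readout, viewer, ctrl gives the robot as it stands.
- The arm moves only by the tool send_rows, never from a script. Its argument "commands" is a list of rows, each a list of 7 numbers: the shift along the tool's x, y, z in mm, then the turn, a rotation vector about the tool's x, y, z in degrees, then the finger opening in mm, from 0 to 85.4. In form: [[tx, ty, tz, ax, ay, az, fingers], ...]. A call has 1 to 10 rows; each row shifts and turns the commanded pose from where the row before left it, along the tool's axes as they then stand; what a row does not reach is not made up. A row lasts 1/12 s, in which the tool goes at most 41.7 mm and 7.16 degrees, less where a joint would pass 70% of its speed; a pose out of reach is approached as far as the arm can. A call with a gripper value outside its range is refused whole. The fingers move at their own pace and stop on an object; the grip force is fixed at half the most. Time passes only in rows, so rows that do not move let the fingers close. It gives the time, the measured TCP pose, the force, the opening and the grip force at its end, in the units of the state.
- readout.get_state(): the state, without advancing time (a new reading comes with each control period).
- viewer.read_camera(name): name is "scene" or "top"; returns the picture (384x512x3 uint8, red, green, blue); there is no depth.
- viewer.camera_model(name): a dict with "fovy" (degrees; the focal length in pixels is half the picture's height over the tangent of half this angle, whatever the lens; pixels are square), "cx", "cy" (the principal point, pixels), "world_from_camera" (4x4, takes a point from camera to world coordinates). Camera axes: x right, y down, z forward; pixel columns grow to the right and rows downward; lengths in m; the calibration is good to about 2 mm. A picture is of the moment at which its call begins. camera_model takes no time and is no camera call.
- ctrl.job_done(): hands the job in; it is judged then, once.
The state is a dict: "time_s": time; "qpos": joint angles; "joint_vel": joint speeds; "joint_efforts": joint torques, N m; "eef_pos": TCP position; "ee_rot": TCP orientation; "ft_force": force on the tool from outside, world axes, zero at the start; "ft_torque": the same for the moment, N m; "gripper_width": finger opening in m; "gripper_force": force on a finger pad.
Only numpy, scipy, OpenCV 4.12 (cv2) and the standard library are available. Lean on these libraries where they do the work, as an engineer would, in place of code of your own. Each camera call takes 0.05 s, during which the arm holds its last target. There are 200 camera calls.

## Working session

There is one attempt and no reset: what is moved stays moved. The work goes in short steps, Python scripts to look and compute and a tool call to move; the robot and the scene stay as the last step left them, time stands still between calls to the robot, and variables do not carry over. Pictures are saved under pics/ and viewed, at most 10 in all, crops included, and the job is handed in when it is done.

Besides the shell and the picture viewer there is one more tool, called after ">>>" as a command line: name --pt "numbers of a row" for each row, then --argument value for the rest. send_rows: Moves the arm, as the interface text tells. Its arguments: {"type":"object","properties":{"commands":{"type":"array","items":{"type":"array","items":{"type":"number"}}}},"required":["commands"]}

```bash
mkdir -p pics; ls; python3 - <<'E'
from bench import readout,viewer
import cv2
s=readout.get_state()
print({k:s[k] for k in('time_s','eef_pos','ee_rot','gripper_width','ft_force')})
for n in('scene','top'):
    cv2.imwrite(f'pics/{n}0.png',viewer.read_camera(n)[:,:,::-1]); print(viewer.camera_model(n))
E
```

```text
pics
{'time_s': 0.0, 'eef_pos': array([0.19083692, 0.59435682, 0.24883223]), 'ee_rot': array([-3.13931186e+00, -2.50968338e-04,  2.83077599e+00]), 'gripper_width': 0.0856366130725098, 'ft_force': array([-0.54782057, -0.10942352, -1.1502293 ])}
{'fovy': 55.26244338218454, 'cx': 254.36255755641236, 'cy': 188.86826950805144, 'world_from_camera': array([[-0.93105523,  0.30000365, -0.20768716,  0.63733837],
       [ 0.36484475,  0.77315956, -0.51876064,  0.5984883 ],
       [ 0.00494523, -0.55876838, -0.82930901,  0.99012064],
       [ 0.        ,  0.        ,  0.        ,  1.        ]])}
{'fovy': 55.353969000658246, 'cx': 249.21060206762814, 'cy': 190.95185324791152, 'world_from_camera': array([[ 0.0258091 , -0.97860706,  0.20411299,  0.23928133],
       [-0.99966275, -0.0258527 ,  0.00245338,  0.09567275],
       [ 0.00287597, -0.20410747, -0.97894426,  1.02783578],
       [ 0.        ,  0.        ,  0.        ,  1.        ]])}
```

View pics/scene0.png

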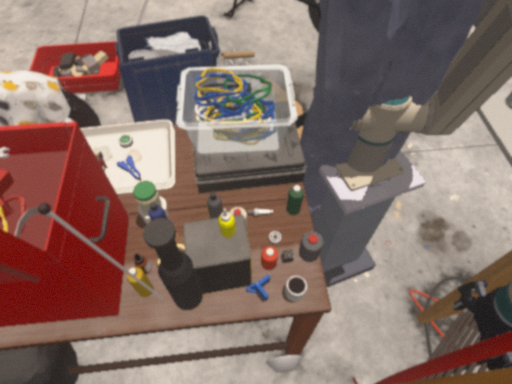

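View pics/top0.png

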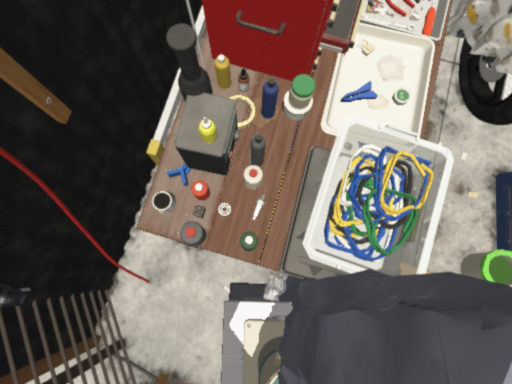

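```bash
cat > h.py <<'E'
import numpy as np,cv2
from bench import viewer,readout
def cam(n):
    m=viewer.camera_model(n); return m, 192/np.tan(np.radians(m['fovy'])/2), np.array(m['world_from_camera'])
def ray(n,u,v,z):
    m,f,T=cam(n); d=T[:3,:3]@[(u-m['cx'])/f,(v-m['cy'])/f,1]; o=T[:3,3]
    return o+d*(z-o[2])/d[2]
def proj(n,P):
    m,f,T=cam(n); p=(np.atleast_2d(P)-T[:3,3])@T[:3,:3]; return p[:,:2]/p[:,2:]*f+[m['cx'],m['cy']]
def crop(im,x,y,w,h,s,fn): cv2.imwrite(fn,cv2.resize(im[y:y+h,x:x+w],None,fx=s,fy=s,interpolation=cv2.INTER_CUBIC))
E
python3 - <<'E'
from h import *
a=cv2.imread('pics/scene0.png');b=cv2.imread('pics/top0.png')
A=cv2.resize(a[210:310,220:340],None,fx=5,fy=5,interpolation=2)
B=cv2.resize(b[150:250,130:230],None,fx=5,fy=5,interpolation=2)
cv2.imwrite('pics/a1.png',A);cv2.imwrite('pics/b1.png',B)
print(ray('top',162,202,.05),ray('top',180,174,.03))
print(ray('scene',295,288,.05),ray('scene',259,288,.03))
E
```

```text
[0.40635131 0.33356957 0.05      ] [0.49084096 0.29384803 0.03      ]
[0.41687945 0.34002486 0.05      ] [0.50180815 0.29958261 0.03      ]
```

View pics/a1.png

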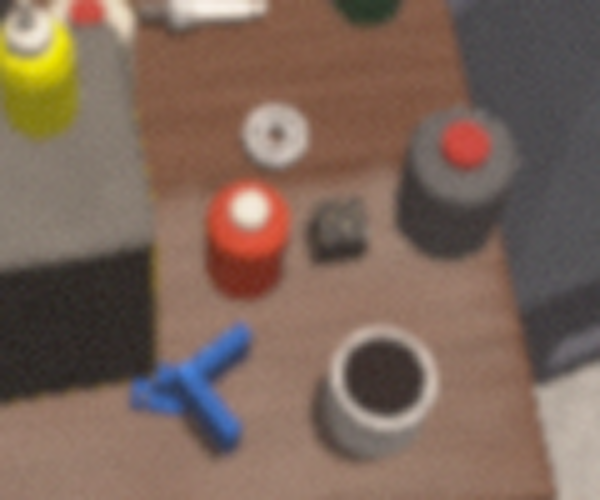

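View pics/b1.png

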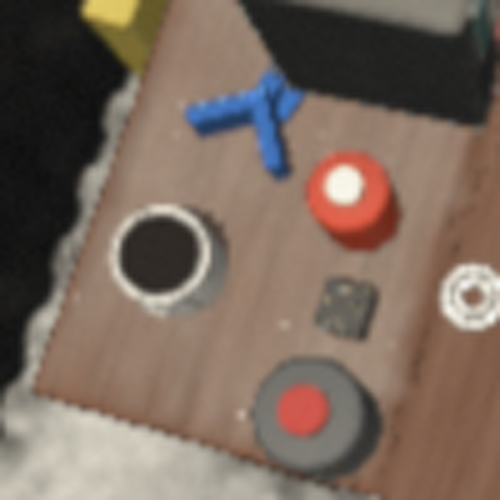

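```bash
cat > fit.py <<'E'
from h import *
from scipy.optimize import minimize
S=6
def hull(n,P,off,sh):
    q=((proj(n,P)-off+.5)*S).astype(np.float32); M=np.zeros(sh,np.uint8)
    cv2.fillConvexPoly(M,cv2.convexHull(np.round(q).astype(np.int32)),1); return M
def stop_polys(x,y,t):
    R=np.array([[np.cos(t),-np.sin(t)],[np.sin(t),np.cos(t)]]); out=[]
    for s in(1,-1):
        d=np.array([-1,s])/2**.5; nrm=np.array([1,s])/2**.5; a=np.array([.0382,0])
        c=np.array([a-.0*d,a+.036*d,a+.036*d+.01*nrm,a+.01*nrm-.01*d])@R.T+[x,y]
        out.append(np.vstack([np.c_[c,np.full(4,z)] for z in(0,.036)]))
    return out
def cyl(x,y,r=.027,h=.05):
    a=np.linspace(0,2*np.pi,40); c=np.c_[x+r*np.cos(a),y+r*np.sin(a)]
    return [np.vstack([np.c_[c,np.full(40,z)] for z in(0,h)])]
E
python3 - <<'E'
from fit import *
im={n:cv2.imread(f'pics/{n}0.png') for n in('scene','top')}
box={'scene':(240,265,40,45),'top':(160,155,35,40)}
D={}
for n in im:
    x,y,w,h=box[n]; c=cv2.resize(im[n][y:y+h,x:x+w],None,fx=S,fy=S,interpolation=2).astype(int)
    D[n]=((c[:,:,0]-c[:,:,2])>40).astype(np.uint8)
def cost(p,parts=False):
    e=[]
    for n in im:
        x,y,w,h=box[n]; M=np.zeros(D[n].shape,np.uint8)
        for P in stop_polys(*p): M|=hull(n,P,[x,y],M.shape)
        # ignore foot: points behind the V (bench-plane test)
        e.append(np.sum(M&~D[n]&1)+.6*np.sum(D[n]&~M&1)); 
    return e if parts else sum(e)
best=min((minimize(cost,[x0,.30,t],method='Nelder-Mead',options=dict(initial_simplex=[[x0,.30,t],[x0+.015,.3,t],[x0,.315,t],[x0,.3,t+.4]])) for x0 in(.45,.47) for t in(-.8,-.4,0,.3)),key=lambda r:r.fun)
print(best.x,best.fun,cost(best.x,True),[D[n].sum() for n in D])
for n in im:
    x,y,w,h=box[n];c=cv2.resize(im[n][y:y+h,x:x+w],None,fx=S,fy=S,interpolation=2)
    for P in stop_polys(*best.x):
        cs,_=cv2.findContours(hull(n,P,[x,y],D[n].shape),0,1); cv2.drawContours(c,cs,-1,(0,255,255),1)
    im[n+'c']=cv2.resize(c,(300,300))
cv2.imwrite('pics/fit.png',np.hstack([im['scenec'],im['topc']]))
print('rim',[ (ray('scene',220+383.5/5-.5,210+378.5/5-.5,z),ray('top',130+161.5/5-.5,150+256.5/5-.5,z)) for z in(.045,.05,.055)])
print('can',ray('top',130+60.5,150+83,.09),'bottle',ray('top',130+68.5,150+37,.08),'relay',ray('top',130+69.5,150+61,.036))
print('edge',ray('top',130+8,150+77,0),ray('top',130+27,150+15,0))
E
```

```text
Traceback (most recent call last):
  File "fit.py", line 5, in hull
    q=((proj(n,P)-off+.5)*S).astype(np.float32); M=np.zeros(sh,np.uint8)
        ~~~~^^^^^
  File "h.py", line 9, in proj
    m,f,T=cam(n); p=(np.atleast_2d(P)-T[:3,3])@T[:3,:3]; return p[:,:2]/p[:,2:]*f+[m['cx'],m['cy']]
          ~~~^^^
  File "h.py", line 4, in cam
    m=viewer.camera_model(n); return m, 192/np.tan(np.radians(m['fovy'])/2), np.array(m['world_from_camera'])
ValueError: time passes only in moves, steps and waits
```

```bash
sed -i 's/^def cam(n):/import functools\n@functools.cache\ndef cam(n):/' h.py
cat > st.py <<'E'
from fit import *
im={n:cv2.imread(f'pics/{n}0.png') for n in('scene','top')}
box={'scene':(240,265,40,45),'top':(160,155,35,40)}
D={}
for n in im:
    x,y,w,h=box[n]; c=cv2.resize(im[n][y:y+h,x:x+w],None,fx=S,fy=S,interpolation=2).astype(int)
    D[n]=((c[:,:,0]-c[:,:,2])>40).astype(np.uint8)
def cost(p,parts=False):
    e=[]
    for n in im:
        x,y,w,h=box[n]; M=np.zeros(D[n].shape,np.uint8)
        for P in stop_polys(*p): M|=hull(n,P,[x,y],M.shape)
        e.append(int(np.sum(M&~D[n]&1))+.6*np.sum(D[n]&~M&1))
    return e if parts else sum(e)
best=min((minimize(cost,[x0,.30,t],method='Nelder-Mead',options=dict(initial_simplex=[[x0,.30,t],[x0+.015,.3,t],[x0,.315,t],[x0,.3,t+.4]])) for x0 in(.45,.47) for t in(-.8,-.4,0,.3)),key=lambda r:r.fun)
print(best.x,best.fun,cost(best.x,True),[D[n].sum() for n in D])
pc=[]
for n in('scene','top'):
    x,y,w,h=box[n];c=cv2.resize(im[n][y:y+h,x:x+w],None,fx=S,fy=S,interpolation=2)
    for P in stop_polys(*best.x):
        cs,_=cv2.findContours(hull(n,P,[x,y],D[n].shape),0,1); cv2.drawContours(c,cs,-1,(0,255,255),1)
    pc.append(cv2.resize(c,(300,300)))
cv2.imwrite('pics/fit.png',np.hstack(pc))
for z in(.045,.05,.055): print('rim',z,ray('scene',220+383.5/5-.5,210+378.5/5-.5,z),ray('top',130+161.5/5-.5,150+256.5/5-.5,z))
print('can',ray('top',130+60.5,150+83,.09),'bottle',ray('top',130+68.5,150+37,.08),'relay',ray('top',130+69.5,150+61,.036))
print('edge',ray('top',130+8,150+77,0),ray('top',130+27,150+15,0))
E
python3 st.py
```

```text
[ 0.46504879  0.31015874 -0.48217168] 5786.2 [np.float64(3405.0), np.float64(2381.2)] [np.uint64(7713), np.uint64(6789)]
rim 0.045 [0.40956388 0.33294765 0.045     ] [0.41050586 0.3355775  0.045     ]
rim 0.05 [0.41076888 0.33435245 0.05      ] [0.40963478 0.33435702 0.05      ]
rim 0.055 [0.41197388 0.33575725 0.055     ] [0.40876371 0.33313655 0.055     ]
can [0.32116966 0.2451255  0.09      ] bottle [0.44405285 0.2326532  0.08      ] relay [0.38649055 0.23264495 0.036     ]
edge [0.34197435 0.40775625 0.        ] [0.52359731 0.36839167 0.        ]
```

View pics/fit.png

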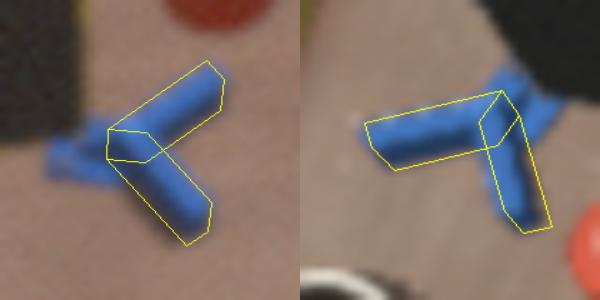

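```bash
cat >> fit.py <<'E'
def foot(x,y,t):
    R=np.array([[np.cos(t),-np.sin(t)],[np.sin(t),np.cos(t)]])
    c=np.array([[.03,-.02],[.03,.02],[.085,.02],[.085,-.02]])@R.T+[x,y]
    return np.vstack([np.c_[c,np.full(4,z)] for z in(0,.012)])
E
sed -i "s/e.append(.*/F=hull(n,foot(*p),[x,y],M.shape); e.append(int(np.sum(M\&~D[n]\&1))+float(np.sum(D[n]\&~M\&~F\&1))+.1*np.sum(D[n]\&F\&~M\&1))/; s/-R\]//; s/>40)/>THR)/; s/^D={}/import sys;THR=int(sys.argv[1]);D={}/" st.py
python3 st.py 15|head -1;python3 st.py 55|head -1; python3 st.py 30|head -1
```

```text
[ 0.46463997  0.31061983 -0.48020153] 2827.6 [np.float64(1503.0), np.float64(1324.6)] [np.uint64(9580), np.uint64(7899)]
[ 0.46514158  0.31214338 -0.52983857] 5371.2 [np.float64(3401.2), np.float64(1970.0)] [np.uint64(6233), np.uint64(6069)]
[ 0.46457156  0.31132088 -0.50518392] 3472.8 [np.float64(2027.6), np.float64(1445.2)] [np.uint64(8472), np.uint64(7226)]
```

View pics/fit.png

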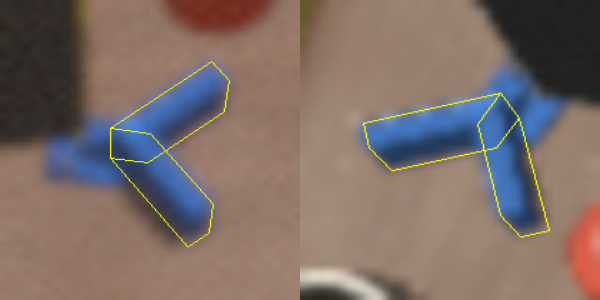

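The piston rim is at scene px (296,285) and top px (162,201), so it stands at about (0.410, 0.334), and the two views agree on its 50 mm height. The stop's origin is about (0.465, 0.312) with yaw about -0.49. I'll approach from behind the piston with the fingers nearly shut.

>>> send_rows --pt "0 0 0 0 0 4.6 24" --pt "-24 -16 0 0 0 0 24" --pt "-24 -16 0 0 0 0 24" --pt "-24 -16 0 0 0 0 24" --pt "-24 -16 0 0 0 0 24" --pt "-24 -16 0 0 0 0 24" --pt "-24 -16 0 0 0 0 24" --pt "-24 -16 0 0 0 0 24" --pt "-24 -16 0 0 0 0 24" --pt "-24 -13 0 0 0 0 24"

```text
time_s: 0.93
eef_pos: [0.337, 0.3806, 0.2495]
ee_rot: [-3.14, -0.001, 2.751]
ft_force: [0.3, 0.6, 1.2]
gripper_width: 0.0243
gripper_force: 0.0
```

>>> send_rows --pt "-15 0 20 0 0 0 24" --pt "0 0 25 0 0 0 24" --pt "0 0 25 0 0 0 24" --pt "0 0 25 0 0 0 24" --pt "0 0 0 0 0 0 24" --pt "0 0 0 0 0 0 24"

```text
time_s: 1.43
eef_pos: [0.3496, 0.3754, 0.1535]
ee_rot: [-3.137, -0.002, 2.75]
ft_force: [0.0, 0.1, 0.8]
gripper_width: 0.0238
gripper_force: 0.0
```

>>> send_rows --pt "0 -8 20 0 0 0 24" --pt "0 -7 25 0 0 0 24" --pt "0 0 25 0 0 0 24" --pt "0 0 25 0 0 0 24" --pt "0 0 15 0 0 0 24" --pt "0 0 14 0 0 0 24" --pt "0 0 0 0 0 0 24" --pt "0 0 0 0 0 0 24"

```text
time_s: 2.1
eef_pos: [0.3459, 0.3635, 0.0321]
ee_rot: [3.141, 0.0, 2.751]
ft_force: [-0.1, 0.2, -0.0]
gripper_width: 0.0241
gripper_force: 0.0
```

```bash
python3 - <<'E'
from h import *
a=viewer.read_camera('scene')[:,:,::-1];b=viewer.read_camera('top')[:,:,::-1]
cv2.imwrite('pics/p2.png',np.hstack([cv2.resize(i,(400,400),interpolation=2) for i in(a[240:320,240:320],b[145:225,130:210])]))
E
```

```text
(no output)
```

View pics/p2.png

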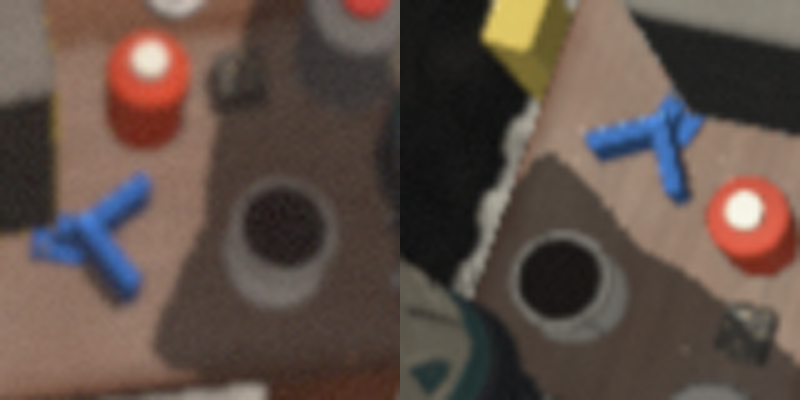

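>>> send_rows --pt "-8 -3 3 0 0 0 24" --pt "-10 0 3 0 0 0 24" --pt "-5 0 0 0 0 0 24" --pt "-2 0 0 0 0 0 24" --pt "-2 0 0 0 0 0 24" --pt "-2 0 0 0 0 0 24" --pt "-2 0 0 0 0 0 24" --pt "0 0 0 0 0 0 24"

```text
time_s: 2.87
eef_pos: [0.3731, 0.3481, 0.0251]
ee_rot: [3.141, 0.0, 2.75]
ft_force: [0.8, 0.5, -0.2]
gripper_width: 0.0239
gripper_force: 0.0
```

>>> send_rows --pt "-1.5 0 0 0 0 0 24" --pt "-1.5 0 0 0 0 0 24" --pt "-1.5 0 0 0 0 0 24" --pt "-1.5 0 0 0 0 0 24" --pt "-1.5 0 0 0 0 0 24" --pt "-1.5 0 0 0 0 0 24"

```text
time_s: 3.37
eef_pos: [0.3807, 0.345, 0.025]
ee_rot: [3.141, -0.001, 2.751]
ft_force: [-1.4, 2.0, 0.8]
gripper_width: 0.0242
gripper_force: 1.0
```

>>> send_rows --pt "-1.5 0 0 0 0 0 24" --pt "-1.5 0 0 0 0 0 24" --pt "-1.5 0 0 0 0 0 24" --pt "-1.5 0 0 0 0 0 24" --pt "-1.5 0 0 0 0 0 24" --pt "-1.5 0 0 0 0 0 24"

```text
time_s: 3.87
eef_pos: [0.3893, 0.3412, 0.025]
ee_rot: [-3.141, -0.0, 2.75]
ft_force: [-2.0, -0.6, 1.8]
gripper_width: 0.0242
gripper_force: 1.3
```

>>> send_rows --pt "-2 0.1 0 0 0 0 24" --pt "-2 0.1 0 0 0 0 24" --pt "-2 0.1 0 0 0 0 24" --pt "-2 0.1 0 0 0 0 24" --pt "-2 0.1 0 0 0 0 24" --pt "-2 0.1 0 0 0 0 24" --pt "-2 0.1 0 0 0 0 24" --pt "-2 0.1 0 0 0 0 24" --pt "-2 0.1 0 0 0 0 24" --pt "-2 0.1 0 0 0 0 24"

```text
time_s: 4.7
eef_pos: [0.4085, 0.3345, 0.025]
ee_rot: [-3.142, 0.0, 2.75]
ft_force: [-2.0, 1.0, 0.8]
gripper_width: 0.0238
gripper_force: 1.3
```

>>> send_rows --pt "-1.5 0 0 0 0 0 24" --pt "-1.5 0 0 0 0 0 24" --pt "-1.5 0 0 0 0 0 24" --pt "-1.5 0 0 0 0 0 24" --pt "-1.5 0 0 0 0 0 24" --pt "-1.5 0 0 0 0 0 24" --pt "-1.5 0 0 0 0 0 24" --pt "-1.5 0 0 0 0 0 24"

```text
time_s: 5.37
eef_pos: [0.4195, 0.33, 0.025]
ee_rot: [-3.142, -0.0, 2.751]
ft_force: [-2.8, 0.5, 1.0]
gripper_width: 0.0239
gripper_force: 1.2
```

```bash
python3 - <<'E'
from h import *
a=viewer.read_camera('scene')[:,:,::-1];b=viewer.read_camera('top')[:,:,::-1]
cv2.imwrite('pics/p3.png',np.hstack([cv2.resize(i,(400,400),interpolation=2) for i in(a[260:310,240:290],b[155:205,150:200])]))
E
```

```text
(no output)
```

View pics/p3.png

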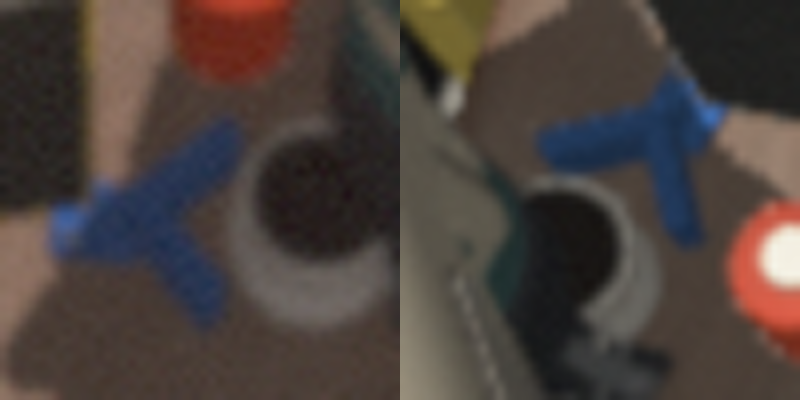

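The piston is upright in front of the fingers and about 14 mm from home. I'll go on slowly, watching the force.

>>> send_rows --pt "-1 0 0 0 0 0 24" --pt "-1 0 0 0 0 0 24" --pt "-1 0 0 0 0 0 24" --pt "-1 0 0 0 0 0 24" --pt "-1 0 0 0 0 0 24" --pt "-1 0 0 0 0 0 24"

```text
time_s: 5.97
eef_pos: [0.425, 0.3277, 0.025]
ee_rot: [-3.142, -0.0, 2.751]
ft_force: [-2.0, 1.2, 2.0]
gripper_width: 0.0241
gripper_force: 1.3
```

>>> send_rows --pt "-0.7 0 0 0 0 0 24" --pt "-0.7 0 0 0 0 0 24" --pt "-0.7 0 0 0 0 0 24" --pt "-0.7 0 0 0 0 0 24"

```text
time_s: 6.3
eef_pos: [0.4275, 0.3266, 0.025]
ee_rot: [-3.142, -0.0, 2.75]
ft_force: [-2.2, 1.1, 1.0]
gripper_width: 0.0244
gripper_force: 1.3
```

>>> send_rows --pt "-0.5 0 0 0 0 0 24" --pt "-0.5 0 0 0 0 0 24" --pt "-0.5 0 0 0 0 0 24" --pt "-0.5 0 0 0 0 0 24"

```text
time_s: 6.63
eef_pos: [0.4294, 0.3259, 0.025]
ee_rot: [3.142, 0.0, 2.751]
ft_force: [-2.6, 0.8, 1.3]
gripper_width: 0.0237
gripper_force: 1.3
```

>>> send_rows --pt "-0.5 0 0 0 0 0 24" --pt "-0.5 0 0 0 0 0 24" --pt "-0.5 0 0 0 0 0 24"

```text
time_s: 6.88
eef_pos: [0.4308, 0.3253, 0.025]
ee_rot: [3.142, 0.0, 2.751]
ft_force: [-2.8, 1.5, 1.3]
gripper_width: 0.0239
gripper_force: 1.3
```

>>> send_rows --pt "-0.5 0 0 0 0 0 24" --pt "-0.5 0 0 0 0 0 24"

```text
time_s: 7.05
eef_pos: [0.4317, 0.3249, 0.025]
ee_rot: [-3.142, 0.0, 2.751]
ft_force: [-2.8, 2.0, 1.0]
gripper_width: 0.0237
gripper_force: 1.2
```

>>> send_rows --pt "-0.5 0 0 0 0 0 24" --pt "-0.5 0 0 0 0 0 24"

```text
time_s: 7.22
eef_pos: [0.4326, 0.3246, 0.025]
ee_rot: [3.142, -0.0, 2.751]
ft_force: [-3.4, 1.5, 2.2]
gripper_width: 0.0239
gripper_force: 1.7
```

>>> send_rows --pt "-0.5 0 0 0 0 0 24" --pt "-0.4 0 0 0 0 0 24"

```text
time_s: 7.38
eef_pos: [0.4327, 0.3246, 0.025]
ee_rot: [3.141, -0.002, 2.751]
ft_force: [-4.9, 2.9, 3.1]
gripper_width: 0.0242
gripper_force: 2.6
```

>>> send_rows --pt "-0.4 0 0 0 0 0 24" --pt "-0.4 0 0 0 0 0 24"

```text
time_s: 7.55
eef_pos: [0.4328, 0.3246, 0.025]
ee_rot: [3.141, -0.004, 2.751]
ft_force: [-6.9, 4.2, 4.3]
gripper_width: 0.024
gripper_force: 3.4
```

```bash
python3 - <<'E'
from h import *
a=viewer.read_camera('scene')[:,:,::-1];b=viewer.read_camera('top')[:,:,::-1]
cv2.imwrite('pics/p4.png',np.hstack([cv2.resize(i,(400,400),interpolation=2) for i in(a[260:310,240:290],b[155:205,150:200])]))
print(readout.get_state()['ft_force'])
E
```

```text
[-6.12784222  3.15559775  3.50229611]
```

View pics/p4.png

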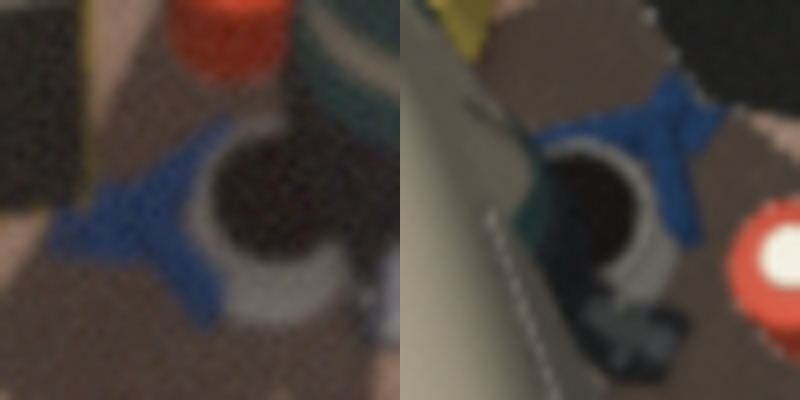

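Motion has stopped with about 8 N of reaction within a few degrees of the V's axis, so both faces are carrying load. I'll back off, shut the fingers and give a gentle flat nudge along the V axis, so the fingers can't hold it sideways.

>>> send_rows --pt "4 0 0 0 0 0 24" --pt "8 0 0 0 0 0 24" --pt "6 0 0 0 0 0 24" --pt "0 0 0 0 0 5.5 0" --pt "0 4 0 0 0 0 0" --pt "0 0 0 0 0 0 0" --pt "0 0 0 0 0 0 0" --pt "0 0 0 0 0 0 0"

```text
time_s: 8.32
eef_pos: [0.4197, 0.3345, 0.0251]
ee_rot: [3.141, 0.0, 2.656]
ft_force: [-0.5, 0.4, -0.0]
gripper_width: -0.0001
gripper_force: 0.0
```

```bash
python3 - <<'E'
import numpy as np
from bench import readout
s=readout.get_state(); p=s['eef_pos'];t=s['ee_rot'][2]
d=np.array([.465,.3112])-p[:2]; x=np.array([np.cos(t),np.sin(t)]);y=np.array([np.sin(t),-np.cos(t)])
print(p,t,s['gripper_width'],'piston in tool xy mm',1e3*d@x,1e3*d@y)
E
```

```text
[0.41965631 0.33445402 0.02509074] 2.6557095819238024 -0.0001021410256584317 piston in tool xy mm -50.95512672293187 0.612354324116098
```

>>> send_rows --pt "-4 0 0 0 0 0 0" --pt "-3 0 0 0 0 0 0" --pt "-2 0 0 0 0 0 0" --pt "-1 0 0 0 0 0 0" --pt "-0.5 0 0 0 0 0 0" --pt "-0.5 0 0 0 0 0 0" --pt "-0.5 0 0 0 0 0 0"

```text
time_s: 8.9
eef_pos: [0.4295, 0.3289, 0.025]
ee_rot: [-3.141, -0.0, 2.654]
ft_force: [-0.4, 0.0, -1.0]
gripper_width: 0.0002
gripper_force: 0.0
```

>>> send_rows --pt "-0.5 0 0 0 0 0 0" --pt "-0.5 0 0 0 0 0 0" --pt "-0.4 0 0 0 0 0 0"

```text
time_s: 9.15
eef_pos: [0.4302, 0.3285, 0.025]
ee_rot: [3.142, -0.001, 2.655]
ft_force: [-2.9, 1.6, 2.2]
gripper_width: -0.0001
gripper_force: 0.0
```

>>> send_rows --pt "-0.4 0 0 0 0 0 0" --pt "-0.4 0 0 0 0 0 0"

```text
time_s: 9.32
eef_pos: [0.4307, 0.3286, 0.0251]
ee_rot: [3.141, -0.002, 2.655]
ft_force: [-4.6, 4.2, 3.2]
gripper_width: 0.0005
gripper_force: 0.0
```

>>> send_rows --pt "-0.5 0 0 0 0 0 0" --pt "-0.5 0 0 0 0 0 0"

```text
time_s: 9.48
eef_pos: [0.4308, 0.3286, 0.0252]
ee_rot: [3.141, -0.004, 2.656]
ft_force: [-6.9, 5.4, 4.3]
gripper_width: -0.0001
gripper_force: 0.0
```

>>> send_rows --pt "-0.5 0 0 0 0 0 0" --pt "-0.5 0 0 0 0 0 0"

```text
time_s: 9.65
eef_pos: [0.4309, 0.3285, 0.0252]
ee_rot: [3.14, -0.006, 2.656]
ft_force: [-9.4, 5.5, 6.5]
gripper_width: 0.0002
gripper_force: 0.0
```

>>> send_rows --pt "0 0 0 0 0 0 0" --pt "0 0 0 0 0 0 0"

```text
time_s: 9.82
eef_pos: [0.4308, 0.3285, 0.0252]
ee_rot: [3.141, -0.006, 2.656]
ft_force: [-9.6, 6.1, 5.2]
gripper_width: 0.0002
gripper_force: 0.0
```

It's firmly seated at about 11 N and not moving. I'll retreat straight back, then up, and check.

>>> send_rows --pt "2 0 0 0 0 0 0" --pt "4 0 0 0 0 0 0" --pt "10 0 0 0 0 0 0" --pt "15 0 0 0 0 0 0" --pt "5 0 -25 0 0 0 0" --pt "0 0 -35 0 0 0 0" --pt "0 0 -35 0 0 0 0" --pt "0 30 -35 0 0 0 0" --pt "0 40 0 0 0 0 0" --pt "0 40 0 0 0 0 0"

```text
time_s: 10.65
eef_pos: [0.4524, 0.4407, 0.1552]
ee_rot: [3.136, 0.003, 2.654]
ft_force: [0.3, -0.0, -0.0]
gripper_width: -0.0002
gripper_force: 0.0
```

>>> send_rows --pt "0 40 0 0 0 0 0" --pt "0 40 0 0 0 0 0" --pt "0 40 0 0 0 0 0" --pt "0 0 0 0 0 0 0" --pt "0 0 0 0 0 0 0"

```text
time_s: 11.07
eef_pos: [0.5072, 0.5464, 0.1498]
ee_rot: [-3.14, -0.0, 2.656]
ft_force: [-0.3, -0.9, 0.7]
gripper_width: 0.0
gripper_force: 0.0
```

```bash
python3 - <<'E'
from fit import *
o=[]
for n,(x,y) in {'scene':(240,260),'top':(150,155)}.items():
    i=viewer.read_camera(n)[:,:,::-1]; cv2.imwrite(f'pics/{n}9.png',i); o.append(cv2.resize(i[y:y+50,x:x+50],(400,400),interpolation=2))
cv2.imwrite('pics/p5.png',np.hstack(o)); print(readout.get_state()['eef_pos'])
# predicted rim centre when home
for n,(x,y) in {'scene':(240,260),'top':(150,155)}.items(): print(n,(proj(n,[.465,.3112,.05])-[x,y]+.5)*8)
E
```

```text
[0.50627621 0.54412171 0.15073463]
scene [[274.0314323  200.04077703]]
top [[177.93395156 213.203385  ]]
```

View pics/p5.png

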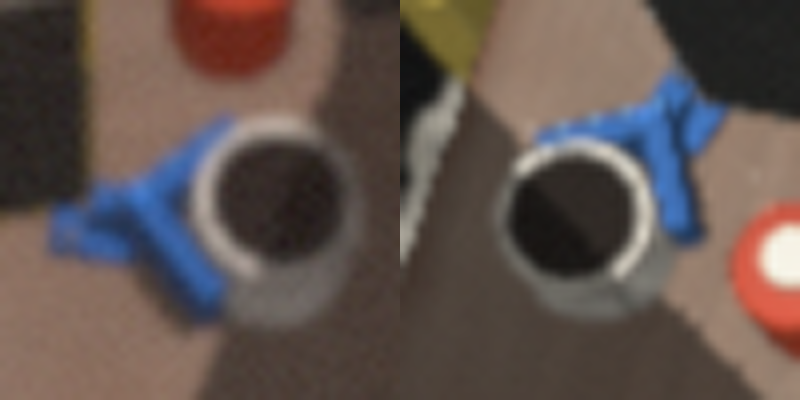

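The piston stands upright, nested symmetrically in the V. Its rim centre is at crop px (276,198) in the scene view and (175,213) in the top view, within half an image pixel of the predicted home position. The bystanders are untouched.

```bash
python3 -c "
from bench import ctrl; print(ctrl.job_done())"
```

```text
the job is handed in; nothing more can be done
None
```

The piston is standing upright and home in the V of the blue stop, pushed gently from outside with no more than about 13 N at the wrist, with the arm withdrawn, the bystanders not touched, and the job handed in at about 11 s.

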